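# Book out the heat sink and the fan by pointing, then confirm

### The arm

A 6-joint arm with a two-finger parallel gripper is mounted at the origin on a cart in front of the work surface, level with it; the furniture and walls round the work are solid. World frame = base frame: x ahead of the robot, y to its left, z up, the work surface at z = 0. Lengths are in m, angles in degrees, forces in N, time in s.
With the tool pointing down it reaches from about 0.35 to 0.775 m from the base axis. Payload 5.5 kg.
Tool frame: the origin (TCP) lies at the very end of the fingers, on their centre line; the grasp point (between the pads) lies 19 mm behind it; z points along the fingers, y is the line along which they close (so a half turn about z gives the same grasp; the last joint's range is limited). The gripper opens to 85 mm and grips with 20 to 120 N. Pads are 22 mm wide; open, the fingers measure 114 mm over their backs; the gripper's body (76 mm by 85 mm) begins 54 mm behind the grasp point. The pads swing forward as they close: fully open they stand 13 mm farther back than shut.
Start: joints at [63.908, 17.945, 2.641, 74.691, 0, 82.002], TCP at [0.179, 0.547, 0.231] pointing down, gripper open.
Joint ranges: [-158.12, 158.12], [-49.38, 96.58], [-58.88, 72.47], [-126.05, 133.96], [-84.25, 85.87], [-180, 180]. Speed limits (degrees/s): [147.25, 147.25, 180, 180, 180, 180].

### API

Orientations are given as a 3x3 rotation matrix whose columns are the frame's x, y, z axes.
In Python, from rig import robot gives the robot as it stands.
- The arm moves only by the shell command python3 -m jog 'ROWS' [FORCE]. ROWS is JSON, a list that holds one entry, the list of rows, each a list of 7 numbers: the shift along the tool's x, y, z in m, then the turn, a rotation vector about the tool's x, y, z in degrees, then the opening, from 0 (shut) to 1 (fully open). A call has 1 to 5 rows; each row is the pose to reach, as a shift and turn from the pose commanded when the call began, along the tool's axes at that moment; what a row does not reach only later rows make up. A row lasts 1/8 s, in which the tool goes at most 62.5 mm and 10.7 degrees, less where a joint would pass 70% of its speed; a pose out of reach is approached as far as the arm can. A call with a gripper value outside its range is refused whole. The fingers move at their own pace and stop on an object; FORCE is the grip in N (left out, the last holds). Time passes only in rows, so rows that repeat a pose let the fingers close. It gives the time, the measured TCP pose, the force, the opening and the grip force at its end, in the units of the state.
- robot.observe(): the state, without advancing time (a new reading comes with each control period).
- robot.get_image(name): name is "scene" or "top"; returns a dict with "color" (400x640x3 uint8, red, green, blue), "intrinsics" (3x3 intrinsics, pixels), "k1" (the pictures are not rectified: a ray, as slopes to the right and down, at radius r is drawn at 1 + k1 r^2 times it, then the intrinsics apply), "world_to_cam" (4x4, takes a point from world to camera coordinates). Camera axes: x right, y up, looking along -z (the intrinsics and any distortion apply to the point x, -y, -z); pixel columns grow to the right and rows downward; lengths in m; the calibration is good to about 2 mm. A picture is of the moment at which its call begins. There is no depth.
- robot.hand_in(): hands the job in; it is judged then, once.
The state is a dict: "time": time; "q": joint angles; "joint_velocities": joint speeds; "joint_efforts": joint torques, N m; "eef_pos": TCP position; "orientation": TCP orientation; "ft_force": force on the tool from outside, world axes, zero at the start; "wrist_torque": the same for the moment, N m; "grip_width": finger opening in m; "gripper_force": force on a finger pad.
Only numpy, scipy, OpenCV 4.12 (cv2) and the standard library are available. Lean on these libraries where they do the work, as an engineer would, in place of code of your own. Each camera call takes 0.05 s, during which the arm holds its last target. There are 200 camera calls.

### The job

Book the two cooler parts out of stock by pointing: hold the fingertips straight above the middle of the finned heat sink, two to three centimetres clear of it, for about two seconds, then do the same above the standing square fan. Then confirm by pushing the larger of the two round buttons on the small booking terminal fully down, and let it come back up. Only point at the parts: do not touch, move or lift them or the other things lying about, do not dip down to point at those others, and leave the smaller button alone.

Things in the scene. Friction and masses are not known exactly. Their poses are not given: they have to be found in the camera images.
- heat_sink: Bare metal heat sink with upright fins, 50 x 50 mm, 22 mm high, lying fins up on the bench, loose. Origin: centre of its underside; z up. Point at the middle of its top, 22 mm above the origin.
- fan_60: Black square equipment fan with visible blades, standing upright on its edge, loose: 15 mm thick (its x), 60 mm wide (its y), 60 mm high. Origin: centre of its underside; z up. Point at the middle of its top edge, 60 mm above the origin.
- solder_reel: Bystander: reel of solder wire standing on its flange, 62 mm across, 40 mm high, loose. Origin: centre of its underside; z up. 
- suction_cup: Bystander: suction cup with a short stem and knob, 54 mm across, 31 mm high, loose. Origin: centre of its underside; z up. 
- usb_head: Bystander: white plug-in charger block with two flat prongs, 59 x 28 mm, 28 mm high, loose. Origin: centre of its underside; z up. 
- terminal: Booking terminal, a flat grey desk unit fixed to the bench: 110 mm deep (its x, away from the robot), 140 mm wide (its y, to the left), housing 22 mm high, with a tilted display at its far side up to 57 mm high. Origin: centre of its underside. In front of the display stand two upright round push buttons: the larger at (-26, +28) mm, to the left, the smaller at (-26, -34) mm.
- confirm_top (a point): Centre of the top of the larger button (the one to press), 32 mm in diameter, white, in a black collar 48 mm in diameter; its top is 44 mm above the bench and 6 mm above the collar when up. The point moves with the button.
- confirm (a joint): Travel of the larger button in m: 0 up, 0.006 fully down, flush with its collar; a spring returns it; holding it fully down takes 5 N.
- cancel_top (a point): Centre of the top of the smaller button (not to be pressed), 16 mm in diameter, top 42 mm above the bench when up.
- cancel (a joint): Travel of the smaller button in m: 0 up, 0.004 fully down; must stay up.
There are look-alikes about, which are no part of the job. What is shaped like the heat_sink but pink is not meant.

How it is judged:
By the outcome, as a careful person would: the job done as asked, in the order asked, and still so for the second after the job is handed in, with the robot touching nothing.
It also fails if it takes over 54 s, if anything falls off the work surface, if the arm or the gripper's body presses on something with over 40 N, if the wrist force passes 120 N, or if a joint passes its speed limit or range.

## Working session

There is one attempt and no reset: what is moved stays moved. The work goes in short steps, Python scripts to look and compute and a shell command to move; the robot and the scene stay as the last step left them, time stands still between calls to the robot, and variables do not carry over. Pictures are saved under pics/ and viewed, at most 10 in all, crops included, and the job is handed in when it is done.

```bash
mkdir -p pics; cat > h.py <<'E'
import numpy as np, cv2, pickle
from rig import robot
def ray(im,u,v):
    K=np.array(im["intrinsics"]);k=im["k1"]
    d=np.array([(u-K[0,2])/K[0,0],(v-K[1,2])/K[1,1]]);p=d.copy()
    for _ in range(30): p=d/(1+k*(p@p))
    W=np.array(im["world_to_cam"]);R=W[:3,:3]
    return -R.T@W[:3,3], R.T@np.array([p[0],-p[1],-1.])
def atz(im,u,v,z):
    c,d=ray(im,u,v); return c+d*(z-c[2])/d[2]
def proj(im,X):
    W=np.array(im["world_to_cam"]);p=W[:3,:3]@np.array(X)+W[:3,3]
    s=np.array([p[0],-p[1]])/-p[2]; s=s*(1+im["k1"]*(s@s)); K=np.array(im["intrinsics"])
    return K[0,0]*s[0]+K[0,2],K[1,1]*s[1]+K[1,2]
E
python3 - <<'E'
from h import *
for n in("scene","top"):
    im=robot.get_image(n);pickle.dump(im,open(n+"0.pkl","wb"))
    cv2.imwrite(f"pics/{n}0.png",cv2.resize(im["color"][:,:,::-1],(800,500),interpolation=cv2.INTER_CUBIC))
    print(n,ray(im,320,200))
s=robot.observe();print(s["time"],s["eef_pos"],s["orientation"],s["ft_force"])
E
```

```text
scene (array([-0.01468201, -0.49487741,  0.77953599]), array([ 0.53006105,  0.56572809, -0.63218649]))
top (array([0.53613354, 0.11155396, 1.01146527]), array([ 0.07092749, -0.00709895, -0.99753401]))
0.1 [0.17839162 0.54614233 0.23049148] [[-9.50552533e-01  3.10562969e-01 -7.24066691e-04]
 [ 3.10563733e-01  9.50551379e-01 -1.49806062e-03]
 [ 2.23020437e-04 -1.64885417e-03 -9.99998616e-01]] [-0.17668437  0.1453983   0.10992081]
```

View pics/scene0.png

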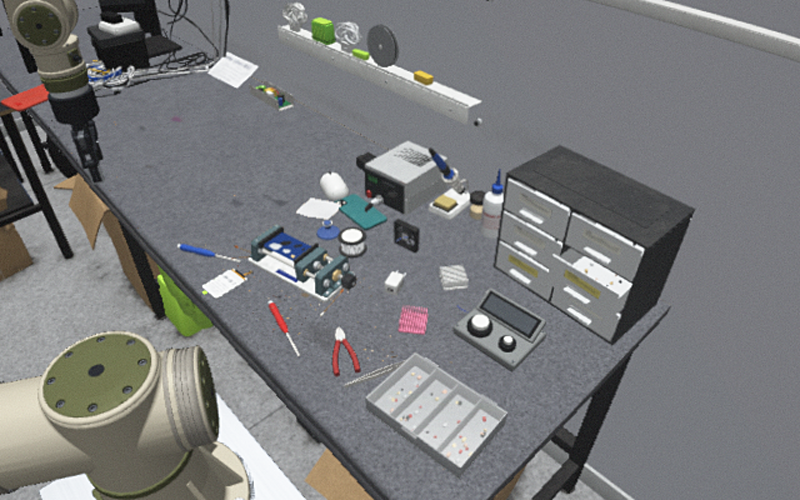

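View pics/top0.png

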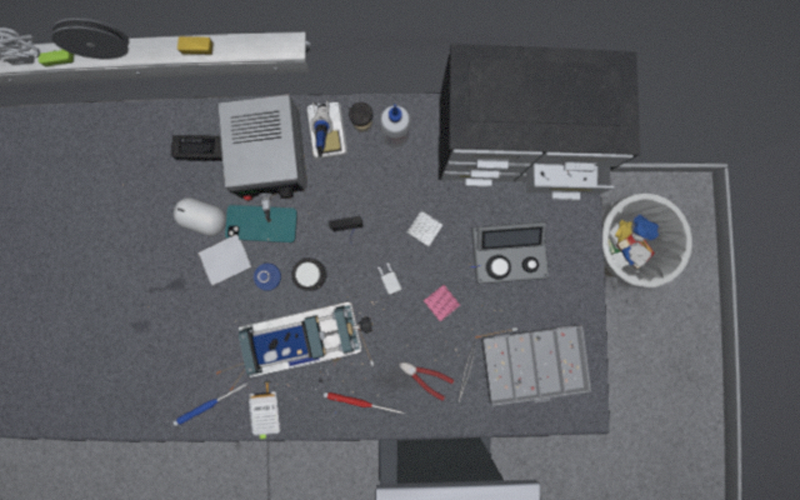

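The scene view shows the heat sink at (453,277), the fan at (407,236) and the large button at (480,323). In the top view they are at (425,229), (346,223) and (498,267). The pink look-alike is at (442,303) in the top view. I'll measure on zoomed crops.

```bash
python3 - <<'E'
from h import *
t=pickle.load(open("top0.pkl","rb"));s=pickle.load(open("scene0.pkl","rb"))
for n,u,v,z in(("hs",425,229,.022),("fan",346,223,.06),("btn",498,267,.044),("cancel",530,265,.042)):
    X=atz(t,u*.8,v*.8,z);a=np.array(proj(s,X))
    print(n,X.round(4),"scene800 predicted",(a/.8).round(1))
a=t["color"][160:240,250:450,::-1];b=s["color"][170:290,300:450,::-1]
cv2.imwrite("pics/c1.png",cv2.resize(a,(800,320),interpolation=cv2.INTER_CUBIC))
cv2.imwrite("pics/c2.png",cv2.resize(b,(750,600),interpolation=cv2.INTER_CUBIC))
E
```

```text
hs [0.646 0.056 0.022] scene800 predicted [451.4 273.3]
fan [0.6552 0.2033 0.06  ] scene800 predicted [405.4 225.1]
btn [ 0.57   -0.0781  0.044 ] scene800 predicted [477.6 318.9]
cancel [ 0.5727 -0.1395  0.042 ] scene800 predicted [504.6 337.1]
```

View pics/c1.png

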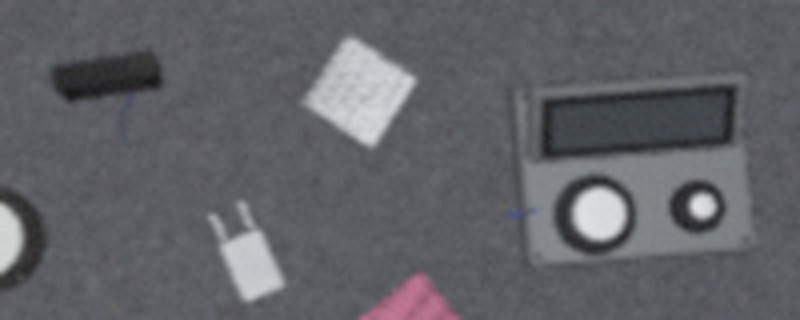

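View pics/c2.png

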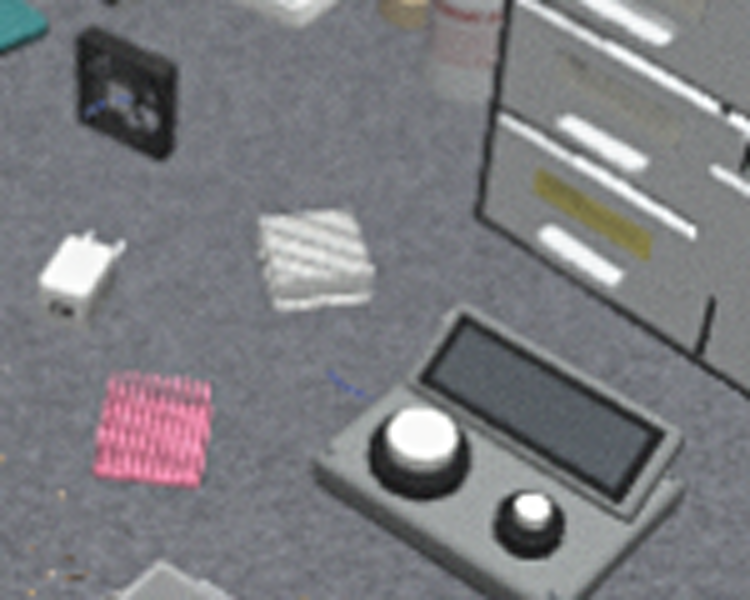

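```bash
cat > fit.py <<'E'
from h import *
from scipy.optimize import least_squares
t=pickle.load(open("top0.pkl","rb"));s=pickle.load(open("scene0.pkl","rb"))
T=lambda u,v:(250+u/4,160+v/4); S=lambda u,v:(300+u/5,170+v/5)
def tri(z,a,b):
    f=lambda p:np.r_[np.subtract(proj(t,[*p,z]),T(*a)),np.subtract(proj(s,[*p,z]),S(*b))]
    r=least_squares(f,[.6,.05]);return r.x,r.fun
P={}
for n,z,a,b in(("hs",.022,(361,90),(315,252)),("fan",.06,(106,70),(130,48)),("btn",.044,(599,213),(421,431)),("can",.042,(703,206),(532,508))):
    P[n],res=tri(z,a,b);print(n,P[n].round(4),res.round(1))
d=P["btn"]-P["can"];print("dist btn-can",np.linalg.norm(d),"yaw",np.degrees(np.arctan2(-d[0],d[1])))
top=cv2.resize(t["color"],None,fx=8,fy=8,interpolation=cv2.INTER_CUBIC)[:,:,::-1].copy();sc=cv2.resize(s["color"],None,fx=8,fy=8,interpolation=cv2.INTER_CUBIC)[:,:,::-1].copy()
top=np.clip(top.astype(float)*1.4,0,255).astype(np.uint8);sc=np.clip(sc.astype(float)*1.4,0,255).astype(np.uint8)
def box(n,lx,ly,h,yaw):
    c,q=np.cos(yaw),np.sin(yaw);co=[P[n]+np.array([c*x-q*y,q*x+c*y]) for x,y in((lx,ly),(-lx,ly),(-lx,-ly),(lx,-ly))]
    for im,I in((t,top),(s,sc)):
        for z,col in((0,(0,255,255)),(h,(0,255,0))):
            pts=np.array([(np.array(proj(im,[*p,z]))+.5)*8 for p in co]).astype(int);cv2.polylines(I,[pts],True,col,1)
yf=np.radians(8);box("fan",.0075,.03,.06,yf);box("hs",.025,.025,.022,np.radians(-33))
o=[]
for I,im in((top,t),(sc,s)):
    for n,h in(("fan",.04),("hs",.01)):
        u,v=np.array(proj(im,[*P[n],h]))*8;u,v=int(u),int(v);o.append(I[v-140:v+140,u-190:u+190])
cv2.imwrite("pics/ov.png",np.vstack([np.hstack(o[:2]),np.hstack(o[2:])]))
E
python3 fit.py
```

```text
hs [0.6473 0.0528] [ 1.1  0.1 -0.6 -1.4]
fan [0.6584 0.203 ] [ 0.4 -0.5 -0.8  0. ]
btn [ 0.571  -0.0825] [ 0.5 -0.1 -0.4 -0.3]
can [ 0.5736 -0.1453] [ 0.7  0.1 -0.4 -0.6]
dist btn-can 0.06292004240850774 yaw 2.346969469626439
```

View pics/ov.png

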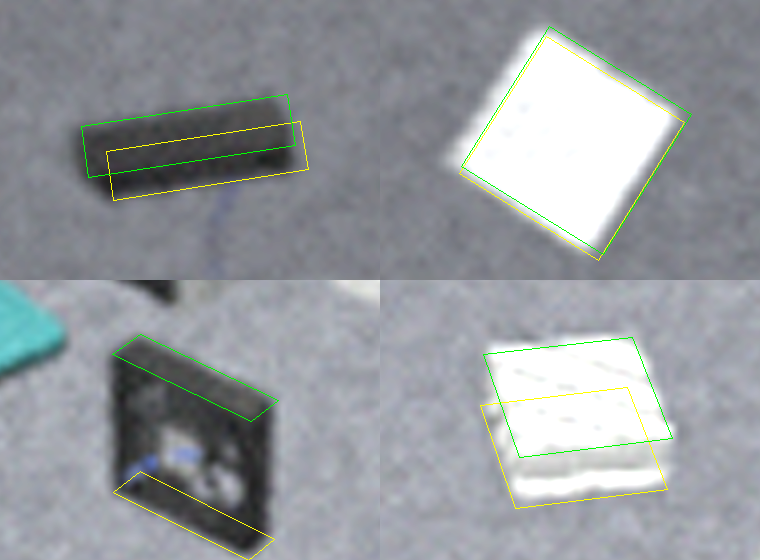

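The fitted boxes land on the fan and the heat sink in both views to within about 2 mm, and the button spacing is 63 mm against 62 mm nominal. Now I'll work out the first shift.

```bash
cat > d.py <<'E'
import sys
from h import *
s=robot.observe();R=np.array(s["orientation"]);p=np.array(s["eef_pos"])
print(s["time"],p.round(4),"tool z",R[:,2].round(4),"y",R[:,1].round(3),"F",np.round(s["ft_force"],1),"w",round(s["grip_width"],4))
for a in sys.argv[1:]: print(a,"->",(R.T@(np.array(eval(a))-p)).round(4))
E
python3 d.py .647,.054,.2 .647,.054,.047
```

```text
0.1 [0.1784 0.5461 0.2305] tool z [-7.0e-04 -1.5e-03 -1.0e+00] y [ 0.311  0.951 -0.002] F [-0.2  0.1  0.1] w 0.0853
.647,.054,.2 -> [-0.5983 -0.3222  0.0309]
.647,.054,.047 -> [-0.5983 -0.322   0.1839]
```

```bash
python3 -m jog '[[[-0.04,-0.022,0,0,0,0,0],[-0.09,-0.048,0,0,0,0,0],[-0.14,-0.075,0,0,0,0,0],[-0.19,-0.102,0,0,0,0,0],[-0.24,-0.13,0,0,0,0,0]]]' 20; python3 -m jog '[[[-0.05,-0.027,0,0,0,0,0],[-0.1,-0.054,0,0,0,0,0],[-0.15,-0.081,0,0,0,0,0],[-0.2,-0.108,0,0,0,0,0],[-0.25,-0.135,0,0,0,0,0]]]'; python3 -m jog '[[[-0.05,-0.027,0,0,0,0,0],[-0.085,-0.045,0,0,0,0,0],[-0.108,-0.057,0,0,0,0,0],[-0.108,-0.057,0,0,0,0,0],[-0.108,-0.057,0,0,0,0,0]]]'; python3 d.py .647,.054,.047
```

```text
time: 0.72
eef_pos: [0.3672, 0.347, 0.231]
orientation: [[-0.951, 0.31, -0.0], [0.31, 0.951, -0.0], [0.0, -0.0, -1.0]]
ft_force: [0.0, 0.0, -0.2]
grip_width: -0.0002
gripper_force: 0.0
time: 1.35
eef_pos: [0.5629, 0.141, 0.2309]
orientation: [[-0.95, 0.311, -0.001], [0.311, 0.95, 0.0], [0.001, 0.0, -1.0]]
ft_force: [0.1, 0.3, -0.5]
grip_width: 0.0
gripper_force: 0.0
time: 1.98
eef_pos: [0.6463, 0.0552, 0.2308]
orientation: [[-0.951, 0.31, -0.001], [0.31, 0.951, 0.0], [0.002, -0.0, -1.0]]
ft_force: [0.4, 0.4, 0.5]
grip_width: 0.0004
gripper_force: 0.0
1.975 [0.6463 0.0552 0.2308] tool z [-1.5e-03  4.0e-04 -1.0e+00] y [ 0.31   0.951 -0.   ] F [0.4 0.4 0.5] w 0.0004
.647,.054,.047 -> [-0.0013 -0.0009  0.1838]
```

```bash
python3 -m jog '[[[-0.001,-0.001,0.05,0,0,0,0],[-0.001,-0.001,0.1,0,0,0,0],[-0.001,-0.001,0.14,0,0,0,0],[-0.001,-0.001,0.17,0,0,0,0],[-0.001,-0.001,0.184,0,0,0,0]]]'; python3 -m jog '[[[0,0,0,0,0,0,0],[0,0,0,0,0,0,0]]]'
python3 d.py .647,.054,.047
python3 - <<'E'
from h import *
o=[]
for n,c in(("top",(340,183)),("scene",(362,215))):
    im=robot.get_image(n);u,v=c;o.append(cv2.resize(im["color"][v-50:v+50,u-50:u+50,::-1],(400,400),interpolation=cv2.INTER_CUBIC))
cv2.imwrite("pics/hs.png",np.hstack(o))
E
```

```text
time: 2.6
eef_pos: [0.6456, 0.0548, 0.0457]
orientation: [[-0.951, 0.309, -0.003], [0.309, 0.951, 0.0], [0.003, -0.001, -1.0]]
ft_force: [0.2, 0.6, 1.1]
grip_width: -0.0
gripper_force: 0.0
time: 2.85
eef_pos: [0.6487, 0.0539, 0.049]
orientation: [[-0.951, 0.31, 0.003], [0.31, 0.951, 0.0], [-0.003, 0.001, -1.0]]
ft_force: [-0.5, 0.4, 1.0]
grip_width: 0.0003
gripper_force: 0.0
2.85 [0.6487 0.0539 0.049 ] tool z [ 0.0027  0.     -1.    ] y [0.31  0.951 0.001] F [-0.5  0.4  1. ] w 0.0003
.647,.054,.047 -> [ 0.0017 -0.0004  0.002 ]
```

View pics/hs.png

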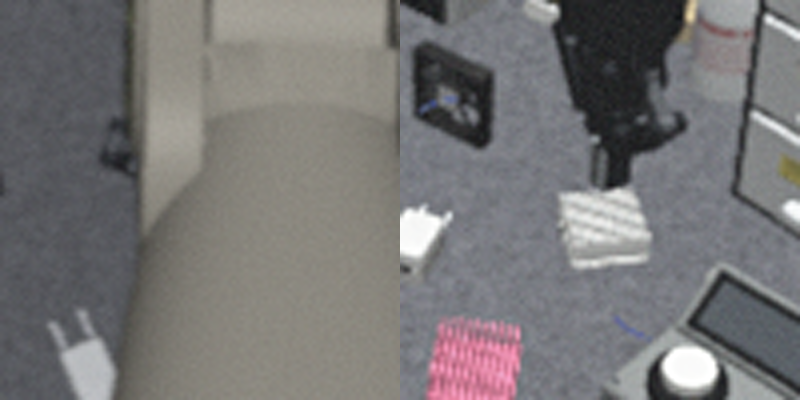

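The fingertips are above the heat sink at (610,187), about 25 mm clear of it. I'll hold there, then rise and move over the fan.

```bash
for i in 1 2 3; do python3 -m jog '[[[0,0,0,0,0,0,0],[0,0,0,0,0,0,0],[0,0,0,0,0,0,0],[0,0,0,0,0,0,0],[0,0,0,0,0,0,0]]]'|grep eef; done; python3 -m jog '[[[0,0,0,0,0,0,0],[0,0,0,0,0,0,0],[0,0,0,0,0,0,0]]]'|grep eef;  python3 -m jog '[[[0,0,-0.03,0,0,0,0],[0,0,-0.08,0,0,0,0],[0,0,-0.13,0,0,0,0],[0,0,-0.15,0,0,0,0],[0,0,-0.15,0,0,0,0]]]'; python3 d.py .658,.204,.197 .658,.204,.085
```

```text
eef_pos: [0.6476, 0.0535, 0.0472]
eef_pos: [0.6477, 0.0536, 0.0473]
eef_pos: [0.6477, 0.0536, 0.0473]
eef_pos: [0.6477, 0.0535, 0.0473]
time: 5.82
eef_pos: [0.649, 0.0535, 0.1995]
orientation: [[-0.951, 0.311, 0.004], [0.311, 0.951, -0.0], [-0.004, 0.001, -1.0]]
ft_force: [0.2, -0.5, -0.8]
grip_width: 0.0001
gripper_force: 0.0
5.825 [0.649  0.0535 0.1995] tool z [ 4.5e-03 -1.0e-04 -1.0e+00] y [0.311 0.951 0.001] F [ 0.2 -0.5 -0.8] w 0.0001
.658,.204,.197 -> [0.0381 0.1459 0.0026]
.658,.204,.085 -> [0.0386 0.1457 0.1146]
```

```bash
python3 -m jog '[[[0.01,0.04,0,0,0,0,0],[0.022,0.088,0,0,0,0,0],[0.033,0.13,0,0,0,0,0],[0.037,0.146,0,0,0,0,0],[0.037,0.146,0,0,0,0,0]]]'; python3 -m jog '[[[0,0,0.03,0,0,0,0],[0,0,0.07,0,0,0,0],[0,0,0.1,0,0,0,0],[0,0,0.112,0,0,0,0],[0,0,0.112,0,0,0,0]]]';python3 -m jog '[[[0,0,0,0,0,0,0],[0,0,0,0,0,0,0]]]'|grep eef; python3 d.py .658,.204,.085
python3 - <<'E'
from h import *
im=robot.get_image("scene");u,v=326,185
cv2.imwrite("pics/fan.png",cv2.resize(im["color"][v-50:v+50,u-50:u+50,::-1],(500,500),interpolation=cv2.INTER_CUBIC))
E
```

```text
time: 6.45
eef_pos: [0.6571, 0.2045, 0.1956]
orientation: [[-0.951, 0.309, -0.002], [0.309, 0.951, -0.001], [0.002, -0.001, -1.0]]
ft_force: [0.2, -0.2, -0.0]
grip_width: 0.0004
gripper_force: 0.0
time: 7.08
eef_pos: [0.6574, 0.2025, 0.0847]
orientation: [[-0.95, 0.312, -0.002], [0.312, 0.95, -0.0], [0.001, -0.001, -1.0]]
ft_force: [0.6, -1.0, 0.8]
grip_width: -0.0002
gripper_force: 0.0
eef_pos: [0.6589, 0.2039, 0.087]
7.325 [0.6589 0.2039 0.087 ] tool z [ 2.8e-03  5.0e-04 -1.0e+00] y [0.311 0.95  0.001] F [-0.4  0.2 -0.3] w 0.0003
.658,.204,.085 -> [ 0.0009 -0.0002  0.002 ]
```

View pics/fan.png

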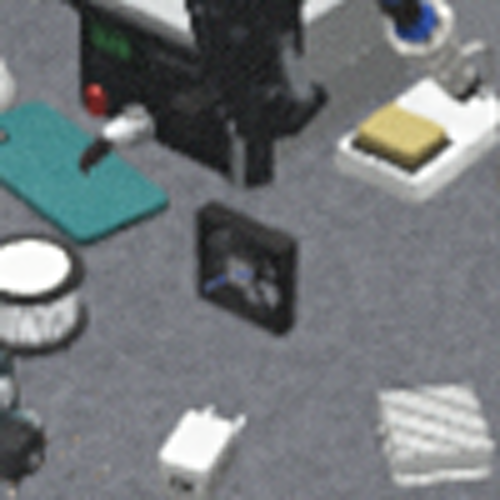

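The fingertips are at (250,183), above the middle of the fan's top edge at (248,215). I'll hold, rise and go above the large button.

```bash
for i in 1 2 3; do python3 -m jog '[[[0,0,0,0,0,0,0],[0,0,0,0,0,0,0],[0,0,0,0,0,0,0],[0,0,0,0,0,0,0],[0,0,0,0,0,0,0]]]'|grep eef; done; python3 -m jog '[[[0,0,0,0,0,0,0],[0,0,0,0,0,0,0],[0,0,0,0,0,0,0]]]'|grep eef;  python3 -m jog '[[[0,0,-0.03,0,0,0,0],[0,0,-0.08,0,0,0,0],[0,0,-0.11,0,0,0,0],[0,0,-0.112,0,0,0,0]]]'|grep eef
python3 -m jog '[[[-0.001,-0.04,0,0,0,0,0],[-0.002,-0.09,0,0,0,0,0],[-0.003,-0.14,0,0,0,0,0],[-0.004,-0.19,0,0,0,0,0],[-0.005,-0.24,0,0,0,0,0]]]'|grep eef
python3 -m jog '[[[-0.001,-0.04,0,0,0,0,0],[-0.001,-0.059,0,0,0,0,0],[-0.001,-0.059,0,0,0,0,0],[-0.001,-0.059,0,0,0,0,0],[-0.001,-0.059,0,0,0,0,0]]]'|grep eef; python3 d.py .571,-.082,.06
```

```text
eef_pos: [0.6578, 0.2038, 0.0852]
eef_pos: [0.6578, 0.2038, 0.0853]
eef_pos: [0.6578, 0.2038, 0.0853]
eef_pos: [0.6579, 0.2038, 0.0853]
eef_pos: [0.6595, 0.2041, 0.2007]
eef_pos: [0.5867, -0.0271, 0.1957]
eef_pos: [0.571, -0.081, 0.1971]
11.375 [ 0.571  -0.081   0.1971] tool z [-1.e-04  4.e-04 -1.e+00] y [0.309 0.951 0.   ] F [0.3 0.1 0.3] w 0.0003
.571,-.082,.06 -> [-0.0003 -0.001   0.1371]
```

```bash
python3 -m jog '[[[0,-0.001,0.04,0,0,0,0],[0,-0.001,0.09,0,0,0,0],[0,-0.001,0.125,0,0,0,0],[0,-0.001,0.137,0,0,0,0],[0,-0.001,0.137,0,0,0,0]]]'|grep eef; python3 -m jog '[[[0,0,0.005,0,0,0,0],[0,0,0.01,0,0,0,0],[0,0,0.014,0,0,0,0],[0,0,0.017,0,0,0,0],[0,0,0.019,0,0,0,0]]]'|egrep 'eef|ft'; python3 -m jog '[[[0,0,0.001,0,0,0,0],[0,0,0.002,0,0,0,0],[0,0,0.002,0,0,0,0],[0,0,0.002,0,0,0,0]]]'|egrep 'eef|ft'
```

```text
eef_pos: [0.5704, -0.0826, 0.0601]
eef_pos: [0.5705, -0.0833, 0.0414]
ft_force: [-0.1, -0.3, 2.6]
eef_pos: [0.5705, -0.0833, 0.0395]
ft_force: [-0.6, -0.2, 3.4]
```

```bash
for i in 1 2 ; do python3 -m jog '[[[0,0,0.0005,0,0,0,0],[0,0,0.001,0,0,0,0],[0,0,0.001,0,0,0,0],[0,0,0.001,0,0,0,0]]]'|egrep 'eef|ft'; done
```

```text
eef_pos: [0.5705, -0.0833, 0.0384]
ft_force: [-1.2, -1.4, 4.5]
eef_pos: [0.5705, -0.0833, 0.038]
ft_force: [-1.9, -0.7, 9.5]
```

The force has jumped to 9.5 N with the height stalled at 38 mm, so the button is fully down. I'll press a touch more to be sure, then release.

```bash
python3 -m jog '[[[0,0,0.0005,0,0,0,0],[0,0,0.0005,0,0,0,0],[0,0,0.0005,0,0,0,0]]]'|egrep 'eef|ft'; python3 -m jog '[[[0,0,-0.005,0,0,0,0],[0,0,-0.015,0,0,0,0],[0,0,-0.04,0,0,0,0],[0,0,-0.08,0,0,0,0],[0,0,-0.12,0,0,0,0]]]'|egrep 'eef|ft'; python3 -m jog '[[[0,0,-0.03,0,0,0,0],[0,0,-0.03,0,0,0,0],[0,0,-0.03,0,0,0,0],[0,0,-0.03,0,0,0,0],[0,0,-0.03,0,0,0,0]]]'
python3 - <<'E'
from h import *
im=robot.get_image("scene")
cv2.imwrite("pics/end.png",cv2.resize(im["color"][170:290,300:450,::-1],(750,600),interpolation=cv2.INTER_CUBIC))
E
```

```text
eef_pos: [0.5705, -0.0833, 0.0379]
ft_force: [-3.0, 0.5, 12.6]
eef_pos: [0.5698, -0.0829, 0.1574]
ft_force: [1.2, 0.3, -0.4]
time: 15.75
eef_pos: [0.5697, -0.083, 0.1856]
orientation: [[-0.951, 0.311, -0.002], [0.311, 0.951, 0.001], [0.002, 0.0, -1.0]]
ft_force: [0.6, 0.3, 0.4]
grip_width: -0.0
gripper_force: 0.0
```

View pics/end.png

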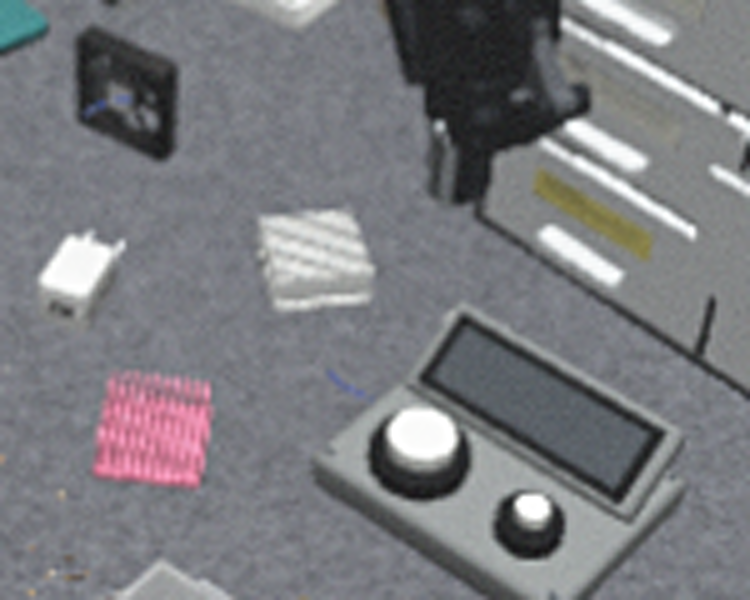

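The button is back up at (421,435), the heat sink (315,258), the fan (127,92) and the other things in view haven't moved, and the gripper is clear.

```bash
python3 -c "
from rig import robot
print(robot.hand_in())"
```

```text
the job is handed in; nothing more can be done
None
```

I pointed at the heat sink and then the fan for over two seconds each, about 25 mm clear; then I pressed the larger button fully down, it came back up, and I handed the job in after about 16 s.

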